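# Draw the oldest tin from the dispenser and put it on the balance

## Robot

A 7-joint arm with a two-finger parallel gripper is mounted at the origin on a cart in front of the work surface, level with it; the furniture and walls round the work are solid. World frame = base frame: x ahead of the robot, y to its left, z up, the work surface at z = 0. Lengths are in m, angles in rad, forces in N, time in s.
With the tool pointing down it reaches from about 0.425 to 0.875 m from the base axis. Payload 4.7 kg.
Tool frame: the origin (TCP) lies midway between the tips of the shut fingers; the grasp point (between the pads) lies 19 mm behind it; x points along the fingers, z is the direction in which the jaws open and shut, and the axes are right-handed (so a half turn about x gives the same grasp; the last joint's range is limited). The gripper opens to 87 mm and grips with 3 to 60 N. Pads are 19 mm wide; open, the fingers measure 117 mm over their backs; the gripper's body (75 mm by 190 mm) begins 51 mm behind the grasp point.
Start: joints at [0.014, 0.321, -0.07, 1.45, 0.023, 1.371, -0.057], TCP at [0.65, -0, 0.223] pointing down, gripper open.
Joint ranges: [-2.86, 2.86], [-0.3, 2.09], [-1.38, 1.24], [0.06, 2.45], [-1.56, 4.7], [0.09, 2.05], [-2.69, 2.69]. Speed limits (rad/s): [2.57, 2.57, 3.14, 3.14, 3.14, 3.14, 3.14].

## Interface

Orientations are given as a rotation vector (axis times angle).
In Python, from bench import ctrl, vision, close_job gives the robot as it stands. The module is installed in compiled form; this text tells all that it offers.
- The arm moves only by the tool servo_tool, never from a script. Its argument "commands" is a list that holds one entry, the list of rows, each a list of 7 numbers: the turn, a rotation vector about the tool's x, y, z in degrees, then the shift along the tool's x, y, z in mm, then the finger opening in mm, from 0 to 87. In form: [[[wx, wy, wz, x, y, z, grip], ...]]. A call has 1 to 5 rows; each row is the pose to reach, as a shift and turn from the pose commanded when the call began, along the tool's axes at that moment; what a row does not reach only later rows make up. A row lasts 1/8 s, in which the tool goes at most 62.5 mm and 10.7 degrees, less where a joint would pass 70% of its speed; a pose out of reach is approached as far as the arm can. A call with a gripper value outside its range is refused whole. The fingers move at their own pace and stop on an object; "newtons" is the grip in N (left out, the last holds). Time passes only in rows, so rows that repeat a pose let the fingers close. It gives the time, the measured TCP pose, the force and the opening at its end, in the units of the state.
- ctrl.get_state(): the state, without advancing time (a new reading comes with each control period).
- vision.get_image(name): name is "scene" or "side" or "wrist"; returns the picture (384x512x3 uint8, red, green, blue); there is no depth.
- vision.camera_info(name): a dict with "fov_y" (degrees; the focal length in pixels is half the picture's height over the tangent of half this angle, whatever the lens; pixels are square), "cx", "cy" (the principal point, pixels), "pose" (4x4, takes a point from camera to world coordinates). Camera axes: x right, y down, z forward; pixel columns grow to the right and rows downward; lengths in m; the calibration is good to about 2 mm. A picture is of the moment at which its call begins: read the wrist's pose just before it. camera_info takes no time and is no camera call; for the wrist camera it gives the pose at the moment of the call.
- close_job(): hands the job in, once; it reports no verdict.
The state is a dict: "time": time; "joint_positions": joint angles; "qd": joint speeds; "joint_torque": joint torques, N m; "position": TCP position; "tool_rot": TCP orientation; "ft_force": force on the tool from outside, world axes, zero at the start; "torque": the same for the moment, N m; "grip_width": opening from 0.0 (shut) to 1.0 (fully open).
Only numpy, scipy, OpenCV 4.12 (cv2) and the standard library are available. Lean on these libraries where they do the work, as an engineer would, in place of code of your own. Each camera call takes 0.05 s, during which the arm holds its last target. There are 200 camera calls.

## Task

Take the oldest tin, the lowest one, out of the bottom of the gravity dispenser to check its weight: press lightly on the part of its lid that peeps out of the mouth (the thin lid dents easily), draw it out flat on the run-out, and let the tins above settle down in the chute, flat and in their order. Then pick that tin up and set it down gently, not dropped, in the middle of the balance's round pan, lid up, and leave it there. Disturb nothing else on the bench.

Things in the scene. Friction and masses are not known exactly. Their poses are not given: they have to be found in the camera images.
- dispenser: fixed gravity dispenser: grey sheet metal, clear side panels; origin on the bench under the stack's axis, z up, mouth and run-out on its -x side. Its floor is level, 10 mm above the bench. Chute round the stack 70 (x) by 69 mm inside, 76 by 75 mm outside, open top 100 mm above the bench. Tin slides on floor and on tin with friction about 0.2
- mouth (a point): floor point in the middle of the mouth, at the front wall's outer face (axes as the dispenser's; tins are drawn along -x). The mouth is 22 mm high: one tin passes, the second is held back. Run-out from here to a 4 mm high end lip 89 mm in front. Cheeks 24 mm high stand beside it for 35 mm (inner faces y = +-34.5 mm, 3 mm thick)
- stack_foot (a point): floor point of the dispenser on the stack's axis, 37 mm behind the mouth point (axes as the dispenser's). In front of the cheeks only 5 mm high rails edge the run-out, so a drawn tin's sides can be gripped, above the rails, when its centre is 44 to 55 mm in front of the mouth point
- tin_0_center (a point): centre (half-way up) of the lowest tin: closed tin, flat gold lid with paper disc, 64 mm across, 16 mm high, 50 to 90 g, z up. At the start 20 to 25 mm of it peep out of the mouth; four tins load the rest. Pressing its lid with 10 to 17 N moves it by friction; lighter may slip, over 45 N against the dispenser dents it. It is hard: come down slowly
- tin_1_center (a point): centre of the second tin from below, standing on the lowest; same tin
- tin_2_center (a point): centre of the third tin from below; same tin
- tin_3_center (a point): centre of the fourth tin from below; same tin
- tin_4_center (a point): centre of the fifth and top tin; same tin
- tin_0: the lowest tin, origin at the centre of its underside
- balance: white compact bench balance, 165 (x) by 140 (y) by 46 mm, fixed; origin on the bench under its middle, display on its -x side, z up; more than 35 N on it harms its load cell
- pan_center (a point): centre of the top of the balance's round steel pan, 108 mm across, 46 mm above the bench
- the_timer: bystander: grey-white bench timer, 58 x 64 x 21 mm, origin under its middle
- pen: bystander: marker pen with blue cap, 128 mm long, lying
- amber: bystander: brown reagent bottle, 72 mm across, 150 mm tall, origin under its middle
- wash: bystander: white bottle with red cap, 68 mm across, 165 mm tall, origin under its middle
- salve: bystander: small white jar with black lid, 60 mm across, 41 mm tall, origin under its middle
- tape: bystander: roll of clear tape lying flat, 72 mm across, 19 mm high, origin under its middle
Mind the look-alikes: they are no part of the job. Leave any red look-alike of the tin_0 alone.

How it is judged:
By the outcome, as a careful person would: the job done as asked, in the order asked, and still so for the second after the job is handed in, with the robot touching nothing.
It also fails if it takes over 64 s, if anything falls off the work surface, if the arm or the gripper's body presses on something with over 40 N, if the wrist force passes 120 N, or if a joint passes its speed limit or range.

## Working session

There is one attempt and no reset: what is moved stays moved. The work goes in short steps, Python scripts to look and compute and a tool call to move; the robot and the scene stay as the last step left them, time stands still between calls to the robot, and variables do not carry over. Pictures are saved under pics/ and viewed, about 8 in all and at most 12, crops included, and the job is handed in when it is done.

Besides the shell and the picture viewer there is one more tool, called after "Call:" as a command line: name --argument value ..., lists and objects as JSON in quotes. servo_tool: Moves the arm, as the interface text tells. Its arguments: {"type":"object","properties":{"commands":{"type":"array"},"newtons":{"type":"number"}},"required":["commands"]}

```bash
mkdir -p pics; python3 - <<'E'
from bench import ctrl, vision
import cv2,numpy as np
for n in("scene","side"):
    im=vision.get_image(n)[:,:,::-1]; cv2.imwrite(f"pics/{n}0.png",cv2.resize(im,(800,600),interpolation=cv2.INTER_CUBIC))
    c=vision.camera_info(n);print(n,c)
s=ctrl.get_state();print(s)
E
```

```text
scene {'fov_y': 49.224442545648714, 'cx': 263.38281200838395, 'cy': 190.46449710805527, 'pose': array([[ 0.53121504, -0.62111317,  0.57621958, -0.12619564],
       [-0.8470039 , -0.37337499,  0.37838541, -0.5248552 ],
       [-0.01987418, -0.68906425, -0.72442769,  0.96504721],
       [ 0.        ,  0.        ,  0.        ,  1.        ]])}
side {'fov_y': 49.36870206732971, 'cx': 253.44167508206175, 'cy': 189.0500680182373, 'pose': array([[ 0.99321355,  0.06288296, -0.09783953,  0.67123478],
       [ 0.11610022, -0.48616714,  0.86611907, -1.15303027],
       [ 0.00689777, -0.87160039, -0.49016852,  0.68151389],
       [ 0.        ,  0.        ,  0.        ,  1.        ]])}
{'time': 0.1, 'joint_positions': array([ 0.01410448,  0.32175695, -0.0700965 ,  1.45155839,  0.02262995,
        1.37077412, -0.05689431]), 'qd': array([ 0.00067753, -0.00036874, -0.00125426, -0.00227949, -0.00133446,
        0.00109853,  0.00013779]), 'joint_torque': array([ 1.37795760e-04, -4.92569017e+01, -4.06077392e-01, -3.13399816e+01,
       -6.42974046e-02,  3.95253638e-02,  6.49213871e-05]), 'position': array([ 6.49510820e-01, -5.44701187e-05,  2.21563022e-01]), 'tool_rot': array([-1.28813452e-04,  1.57250210e+00, -5.60162859e-05]), 'ft_force': array([ 0.59708593, -0.27583623, -0.33902388]), 'torque': array([-0.07141946,  0.038003  ,  0.03634495]), 'grip_width': 0.9991484012580858}
```

View pics/scene0.png

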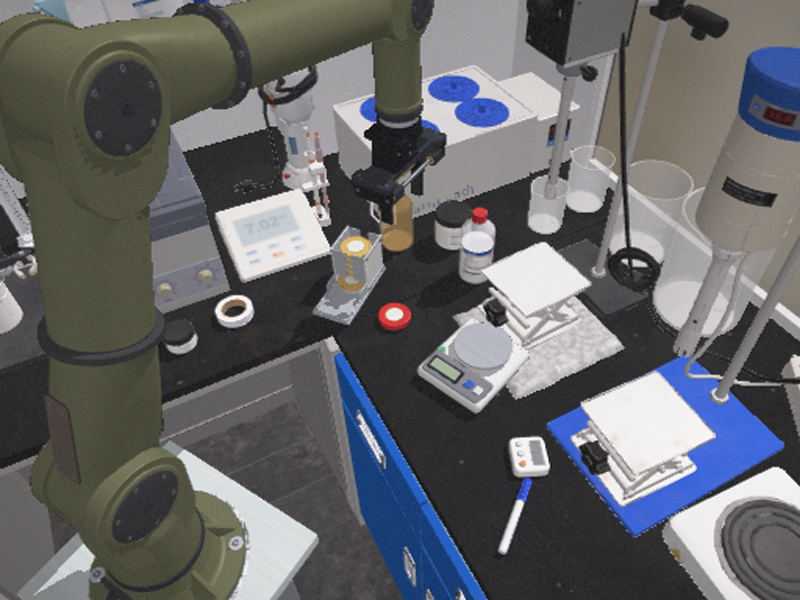

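View pics/side0.png

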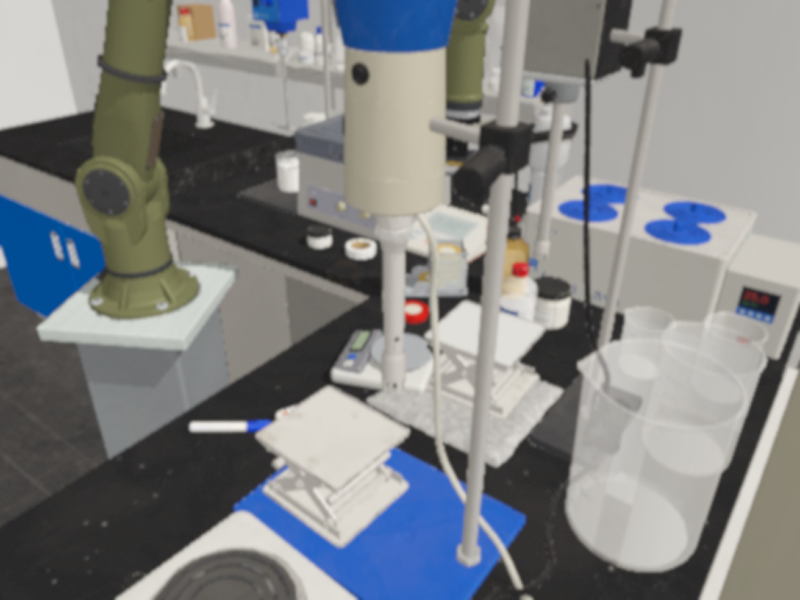

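The scene view shows the dispenser at about (350,275), run-out toward lower-left, the red look-alike at (395,316) and the balance at (475,360). Next, closer crops.

```bash
python3 - <<'E'
from bench import ctrl, vision
import cv2,numpy as np
im=vision.get_image("scene")[:,:,::-1]
a=cv2.resize(im[135:215,195:265],None,fx=6,fy=6,interpolation=cv2.INTER_CUBIC)[:, :400]
b=cv2.resize(im[198:268,265:340],None,fx=5,fy=5,interpolation=cv2.INTER_CUBIC)
o=np.zeros((480,800,3),np.uint8);o[:a.shape[0],:400]=a[:480];o[:350,410:410+375]=b
cv2.imwrite("pics/c1.png",o)
w=vision.get_image("wrist")[:,:,::-1];cv2.imwrite("pics/w0.png",cv2.resize(w,(800,600)))
print(vision.camera_info("wrist"))
E
```

```text
{'fov_y': 61.84925279194402, 'cx': 256.22153414630276, 'cy': 190.3369854600016, 'pose': array([[ 9.99999333e-01,  7.50301314e-05, -1.15238171e-03,
         6.48106684e-01],
       [-2.19456716e-04, -9.67356129e-01, -2.53420741e-01,
         6.89115458e-02],
       [-1.13377770e-03,  2.53420825e-01, -9.67355467e-01,
         3.83335330e-01],
       [ 0.00000000e+00,  0.00000000e+00,  0.00000000e+00,
         1.00000000e+00]])}
```

View pics/c1.png

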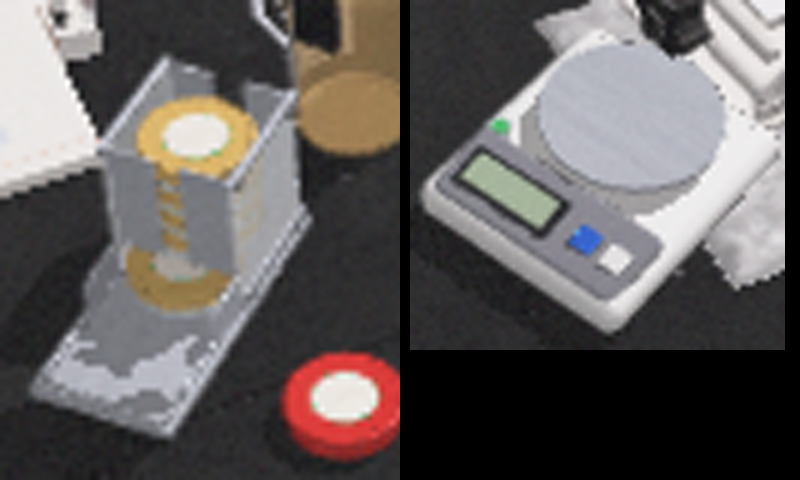

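View pics/w0.png

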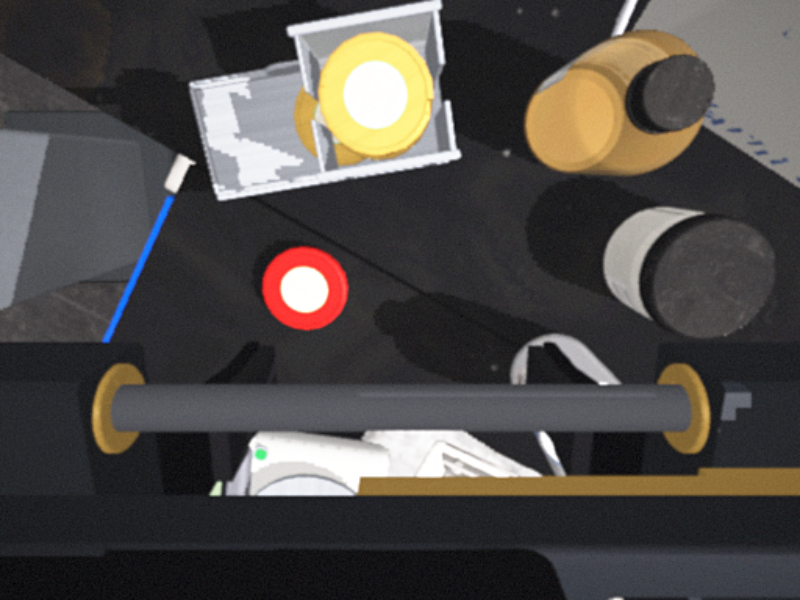

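Scene crop: chute top corners at (100,148), (168,60), (297,95), (233,185) and run-out end corners at (35,390), (170,435); the pan ellipse is centred at (631,115). Wrist view: chute corners (288,30), (440,5), (458,157), (325,172), and the lowest tin's front edge at about (297,118). I'll fit the pose from these.

```bash
cat > h.py <<'E'
import numpy as np
from bench import ctrl,vision
def K(c): return 192/np.tan(np.radians(c['fov_y']/2))
def proj(c,P):
    T=np.array(c['pose']);q=(np.atleast_2d(P)-T[:3,3])@T[:3,:3]
    return q[:,:2]/q[:,2:]*K(c)+[c['cx'],c['cy']]
def ray(c,uv,z):
    T=np.array(c['pose']);d=T[:3,:3]@np.array([(uv[0]-c['cx'])/K(c),(uv[1]-c['cy'])/K(c),1])
    return T[:3,3]+d*(z-T[2,3])/d[2]
def W(p,l):
    c,s=np.cos(p[2]),np.sin(p[2]);l=np.atleast_2d(l)
    return np.c_[p[0]+c*l[:,0]-s*l[:,1],p[1]+s*l[:,0]+c*l[:,1],l[:,2]]
def tool():
    from scipy.spatial.transform import Rotation as R
    s=ctrl.get_state();return s['position'],R.from_rotvec(s['tool_rot']).as_matrix(),s
E
cat > fit.py <<'E'
from h import *
from scipy.optimize import least_squares
L=np.array([[-38,37.5,100],[38,37.5,100],[38,-37.5,100],[-38,-37.5,100],[-126,37.5,12],[-126,-37.5,12]])/1000
ws=np.array([[288,30],[440,5],[458,157],[325,172],[190,85],[220,198]])/1.5625
sc=np.array([[100,148],[168,60],[297,95],[233,185],[35,390],[170,435]])/6+[195,135]
cw,cs=vision.camera_info('wrist'),vision.camera_info('scene')
for name,u in(('wrist',(1,0)),('scene',(0,1)),('both',(1,1))):
    f=lambda p:np.r_[u[0]*(proj(cw,W(p,L))-ws).ravel(),u[1]*(proj(cs,W(p,L))-sc).ravel()]
    r=least_squares(f,[.6,.2,.15],loss='soft_l1');print(name,r.x,np.round(r.fun.reshape(-1,2),1).tolist())
p=r.x
def loc(w):
    d=w[:2]-p[:2];c,s=np.cos(p[2]),np.sin(p[2]);return np.array([c*d[0]+s*d[1],-s*d[0]+c*d[1]])*1000
print('tin0 front local mm (wall at -37/-38)',loc(ray(cw,np.array([297,118])/1.5625,.026)),'tin4',loc(ray(cw,np.array([375,95])/1.5625,.090)))
print('pan',ray(cs,(309.2,221),.046),'red',ray(cw,np.array([304,289])/1.5625,.016),
 'jack top near',ray(cs,np.array([480,275])/1.5625,.08))
E
python3 fit.py
```

```text
wrist [0.63549872 0.105328   0.15630505] [[2.5, 0.1], [-0.9, -0.4], [-0.4, -0.5], [-2.9, 4.2], [2.5, 0.4], [0.4, -1.9], [-0.0, -0.0], [-0.0, -0.0], [-0.0, -0.0], [-0.0, -0.0], [-0.0, -0.0], [-0.0, -0.0]]
scene [0.63187756 0.09986004 0.15907416] [[-0.0, 0.0], [-0.0, 0.0], [-0.0, 0.0], [-0.0, 0.0], [-0.0, 0.0], [-0.0, 0.0], [0.0, 0.6], [-0.1, 0.3], [-0.2, 0.2], [-0.1, 0.7], [0.7, -0.7], [-0.1, -1.4]]
both [0.63536798 0.10509192 0.15804759] [[2.3, 0.6], [-1.2, -0.1], [-0.5, -0.3], [-2.9, 4.5], [2.4, 0.9], [0.4, -1.5], [-0.6, -0.6], [-0.8, -0.8], [-1.0, -1.0], [-0.9, -0.6], [-0.0, -2.1], [-0.9, -2.8]]
tin0 front local mm (wall at -37/-38) [-57.39293332   4.38046773] tin4 [-1.20339492  1.75562513]
pan [ 0.57070562 -0.21890998  0.046     ] red [ 0.57491573 -0.02076751  0.016     ] jack top near [ 0.69646442 -0.14359193  0.08      ]
```

Call:
servo_tool --commands '[[[-10, 0, 0, 4, 19, -14, 0], [-20, 0, 0, 8, 38, -28, 0], [-30, 0, 0, 12, 57, -42, 0], [-40, 0, 0, 16, 76, -56, 0], [-50, 0, 0, 21, 94, -71, 0]]]' --newtons 20

```text
time: 0.82
position: [0.5784, 0.0946, 0.2013]
tool_rot: [-0.686, 1.46, 0.686]
ft_force: [-0.0, -0.4, -0.4]
grip_width: 0.512
```

Call:
servo_tool --commands '[[[-10, 0, 0, 0, 0, 0, 0], [-20, 0, 0, 0, 0, 0, 0], [-30, 0, 0, 0, 0, 0, 0], [-40, 0, 0, 0, 0, 0, 0], [-49, 0, 0, 0, 0, 0, 0]]]'

```text
time: 1.45
position: [0.5788, 0.0939, 0.2013]
tool_rot: [-1.328, 1.128, 1.328]
ft_force: [0.1, -0.4, 0.3]
grip_width: 0.018
```

```bash
python3 - <<'E'
from h import *
import cv2
c=vision.camera_info('wrist');w=vision.get_image("wrist")[:,:,::-1];cv2.imwrite("pics/w1.png",cv2.resize(w,(800,600),interpolation=cv2.INTER_CUBIC))
np.save('c1.npy',c,allow_pickle=True)
p,R,s=tool();print(p,R.round(3).tolist(),s['joint_positions'].round(2),s['ft_force'],s['time'],c['pose'].round(3).tolist())
E
```

```text
[0.57891294 0.0938648  0.20136056] [[-0.0, -0.986, -0.166], [-0.0, -0.166, 0.986], [-1.0, 0.0, -0.0]] [ 0.07  0.21 -0.31  1.64  0.07  1.3   1.48] [-0.11400428 -0.84647648  0.31539089] 1.5 [[-0.161, 0.955, 0.25, 0.509], [0.987, 0.156, 0.041, 0.083], [-0.0, 0.253, -0.967, 0.363], [0.0, 0.0, 0.0, 1.0]]
```

View pics/w1.png

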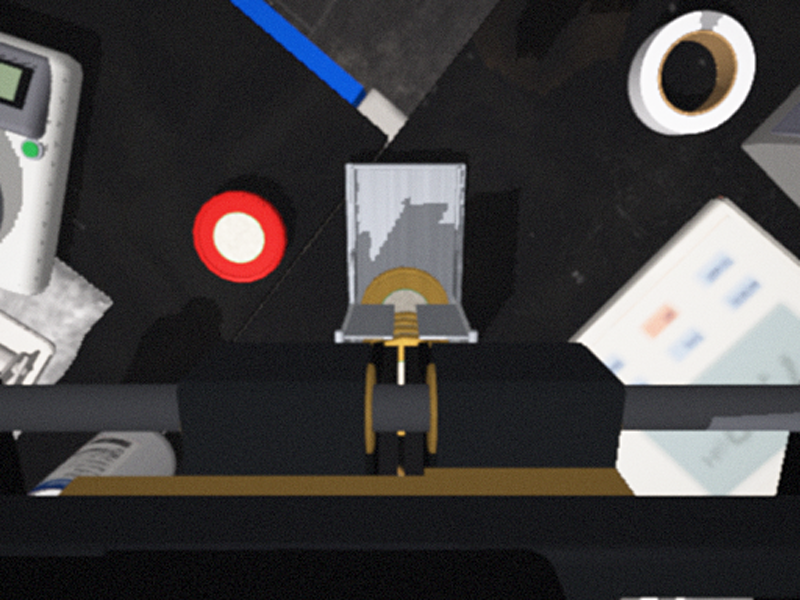

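The run-out's end corners are at (347,164) and (466,164), the front wall's top edge at (337,340) to (475,338), and the lowest tin's front edge at (404,267). The yaw matches.

```bash
python3 - <<'E'
from h import *
c=np.load('c1.npy',allow_pickle=True).item();p,R,s=tool()
for n,u,z in(('endR',(347,164),.013),('endL',(466,164),.013),('topR',(337,341),.1),('topL',(475,340),.1),('tin',(404,267),.026),('tinL',(363,300),.026),('tinR',(447,300),.026),('disc',(404,288),.026),('wallbotR',(358,305),.032),('wallbotL',(462,305),.032)):
    w=ray(c,np.array(u)/1.5625,z);d=(w-p)@R; print(n,w.round(4),'tool frame y,z from TCP mm',(d*1000).round(1))
E
```

```text
endR [0.5133 0.0469 0.013 ] tool frame y,z from TCP mm [188.4  72.4 -35.4]
endL [0.5003 0.1262 0.013 ] tool frame y,z from TCP mm [188.4  72.1  44.9]
topR [0.6073 0.0631 0.1   ] tool frame y,z from TCP mm [101.4 -22.9 -35. ]
topL [0.5943 0.1386 0.1   ] tool frame y,z from TCP mm [101.3 -22.7  41.6]
tin [0.5744 0.0959 0.026 ] tool frame y,z from TCP mm [175.4   4.1   2.8]
tinL [0.602  0.0716 0.026 ] tool frame y,z from TCP mm [175.4 -19.2 -25.8]
tinR [0.5926 0.1293 0.026 ] tool frame y,z from TCP mm [175.4 -19.4  32.7]
disc [0.589  0.0983 0.026 ] tool frame y,z from TCP mm [175.4 -10.7   2.8]
wallbotR [0.6045 0.0689 0.032 ] tool frame y,z from TCP mm [169.4 -21.1 -28.9]
wallbotL [0.5929 0.1392 0.032 ] tool frame y,z from TCP mm [169.3 -21.4  42.4]
```

Call:
servo_tool --commands '[[[0, 0, -5, 30, 5, 3.5, 0], [0, 0, -10, 65, 5, 3.5, 0], [0, 0, -15, 100, 5, 3.5, 0], [0, 0, -15, 135, 0, 3.5, 0], [0, 0, -15, 158, -4, 3.5, 0]]]'

```text
time: 2.12
position: [0.5812, 0.0976, 0.0418]
tool_rot: [-1.416, 0.924, 1.131]
ft_force: [0.6, -0.1, 0.1]
grip_width: 0.003
```

```bash
python3 - <<'E'
from h import *
import cv2
c=vision.camera_info('wrist');w=vision.get_image("wrist")[:,:,::-1];s2=vision.get_image("scene")[:,:,::-1]
a=cv2.resize(w[90:290,106:406],(600,400),interpolation=cv2.INTER_CUBIC);b=cv2.resize(s2[150:215,195:265],None,fx=3,fy=3,interpolation=cv2.INTER_CUBIC)
o=np.zeros((600,600,3),np.uint8);o[:400]=a;o[400:400+b.shape[0],:b.shape[1]]=b;cv2.imwrite("pics/w2.png",o)
p,R,s=tool();print(p,s['ft_force'],s['time'])
for u,v in(((.5,0),0),):pass
for n,d in(('fcorner',(0,9.5,0)),('rcorner',(0,-9.5,0))):
    q=p+R@np.array(d)/1000;print(n,q,proj(c,q)*2-[212,180])
E
```

```text
[0.58007645 0.09763115 0.04052304] [ 0.10392538 -0.70762497 -0.79128631] 2.225
fcorner [0.57099672 0.09621131 0.03811628] [[300.25767371 262.87227442]]
rcorner [0.58915619 0.09905099 0.0429298 ] [[300.31605481 327.42493507]]
```

View pics/w2.png

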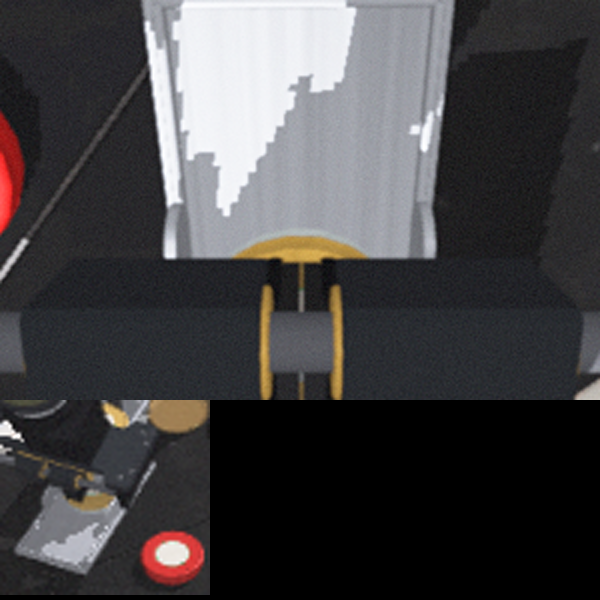

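The lowest tin's front edge is at crop (300,240), centred on the fingers. The fingertips stand over its lid.

```bash
python3 - <<'E'
from h import *
c=vision.camera_info('wrist');p,R,s=tool()
for z in(.026,):
    for v in (236,240):
        w=ray(c,((300+212)/2,(v+180)/2),z);print(w,(w-p)@R*1000)
# side walls
for n,u,z in(('endR',(147,5),.013),('endL',(455,5),.013),('cheek front',(175,205),.034),('cheek front34->24',(175,205),.024)):
    w=ray(c,((u[0]+212)/2,(u[1]+180)/2),z);d=w-p;yw=np.arctan2(.166,.986);print(n,w,'along dispx',(d[0]*.986+d[1]*.166)*1000)
w=ray(c,(256,210),.026);d=w-p;print('tin along',(d[0]*.986+d[1]*.166)*1000)
E
```

```text
[0.56827986 0.09583494 0.026     ] [11.02626979 15.22249781  0.0399568 ]
[0.56960905 0.0960422  0.026     ] [11.36707962 13.92113263  0.03913192]
endR [0.5138382  0.04803465 0.013     ] along dispx -73.54394244602184
endL [0.50177457 0.12530549 0.013     ] along dispx -72.61171974362358
cheek front [0.5588022  0.06135288 0.034     ] along dispx -26.998606891197813
cheek front34->24 [0.56479308 0.06001545 0.024     ] along dispx -21.31361637461913
tin along -10.584626403117325
```

Call:
servo_tool --commands '[[[0, 0, 0, 3, -1.6, 0, 0], [0, 0, 0, 5, -1.1, 0, 0], [0, 0, 0, 7, -0.6, 0, 0], [0, 0, 0, 8.5, -0.2, 0, 0], [0, 0, 0, 9.3, -0.1, 0, 0]]]'

```text
time: 2.85
position: [0.5849, 0.0984, 0.0347]
tool_rot: [-1.419, 0.921, 1.131]
ft_force: [0.0, -0.5, 0.2]
grip_width: 0.001
```

Call:
servo_tool --commands '[[[0, 0, 0, 0.5, 0.1, 0, 0], [0, 0, 0, 1, 0.3, 0, 0], [0, 0, 0, 1.5, 0.4, 0, 0], [0, 0, 0, 1.9, 0.5, 0, 0], [0, 0, 0, 1.9, 0.5, 0, 0]]]'

```text
time: 3.48
position: [0.5849, 0.0985, 0.0326]
tool_rot: [-1.419, 0.921, 1.132]
ft_force: [0.3, 0.5, -0.3]
grip_width: 0.005
```

Call:
servo_tool --commands '[[[0, 0, 0, -0.5, 1.9, 0, 0], [0, 0, 0, 0.4, 2.2, 0, 0], [0, 0, 0, 0.9, 2.3, 0, 0], [0, 0, 0, 1.4, 2.4, 0, 0], [0, 0, 0, 1.9, 2.5, 0, 0]]]'

```text
time: 4.1
position: [0.5831, 0.0981, 0.0301]
tool_rot: [-1.419, 0.921, 1.132]
ft_force: [-0.2, 0.4, 0.4]
grip_width: 0.006
```

Call:
servo_tool --commands '[[[0, 0, 0, 0.4, 0.1, 0, 0], [0, 0, 0, 0.8, 0.2, 0, 0], [0, 0, 0, 1.0, 0.3, 0, 0]]]'

```text
time: 4.47
position: [0.583, 0.0981, 0.0291]
tool_rot: [-1.419, 0.921, 1.132]
ft_force: [1.1, -0.7, 0.1]
grip_width: 0.004
```

Call:
servo_tool --commands '[[[0, 0, 0, 0.3, 0.1, 0, 0], [0, 0, 0, 0.6, 0.2, 0, 0], [0, 0, 0, 0.9, 0.2, 0, 0]]]'

```text
time: 4.85
position: [0.583, 0.0982, 0.0282]
tool_rot: [-1.419, 0.921, 1.132]
ft_force: [0.3, 0.9, 1.1]
grip_width: 0.004
```

Call:
servo_tool --commands '[[[0, 0, 0, 0.3, 0.1, 0, 0], [0, 0, 0, 0.6, 0.2, 0, 0]]]'

```text
time: 5.1
position: [0.5831, 0.0982, 0.0278]
tool_rot: [-1.419, 0.921, 1.131]
ft_force: [-1.5, -0.5, 2.9]
grip_width: 0.004
```

Call:
servo_tool --commands '[[[0, 0, 0, 0.3, 0.1, 0, 0], [0, 0, 0, 0.5, 0.1, 0, 0], [0, 0, 0, 0.5, 0.1, 0, 0]]]'

```text
time: 5.48
position: [0.5835, 0.0982, 0.0277]
tool_rot: [-1.419, 0.92, 1.131]
ft_force: [-1.8, -0.6, 4.4]
grip_width: 0.003
```

Call:
servo_tool --commands '[[[0, 0, 0, 0.4, 0.1, 0, 0], [0, 0, 0, 0.8, 0.2, 0, 0], [0, 0, 0, 0.8, 0.2, 0, 0]]]'

```text
time: 5.85
position: [0.5843, 0.0984, 0.0276]
tool_rot: [-1.419, 0.919, 1.13]
ft_force: [-2.4, 0.3, 7.3]
grip_width: 0.0
```

Call:
servo_tool --commands '[[[0, 0, 0, 0.4, 0.1, 0, 0], [0, 0, 0, 0.6, 0.2, 0, 0], [0, 0, 0, 0.6, 0.2, 0, 0]]]'

```text
time: 6.22
position: [0.5847, 0.0985, 0.0275]
tool_rot: [-1.42, 0.918, 1.129]
ft_force: [-3.2, -0.7, 9.1]
grip_width: 0.007
```

Call:
servo_tool --commands '[[[0, 0, 0, 0.4, 0.2, 0, 0], [0, 0, 0, 0.8, 0.5, 0, 0], [0, 0, 0, 1.0, 1.2, 0, 0]]]'

```text
time: 6.6
position: [0.5851, 0.0986, 0.0274]
tool_rot: [-1.421, 0.916, 1.127]
ft_force: [-2.4, -1.2, 14.3]
grip_width: 0.002
```

Call:
servo_tool --commands '[[[0, 0, 0, -0.1, 1, 0, 0], [0, 0, 0, -0.4, 2, 0, 0], [0, 0, 0, -0.7, 3, 0, 0], [0, 0, 0, -1.0, 4, 0, 0], [0, 0, 0, -1.2, 5, 0, 0]]]'

```text
time: 7.22
position: [0.5795, 0.0978, 0.0261]
tool_rot: [-1.42, 0.917, 1.128]
ft_force: [0.8, 0.1, 5.7]
grip_width: 0.004
```

```bash
python3 - <<'E'
from h import *
import cv2
c=vision.camera_info('wrist');w=vision.get_image("wrist")[:,:,::-1]
cv2.imwrite("pics/w3.png",cv2.resize(w[130:250,156:356],(600,360),interpolation=cv2.INTER_CUBIC))
p,R,s=tool();print(p,s['ft_force'],s['time'])
q=p+R@np.array((0,9.5,0))/1000;print(q,(proj(c,q)-[156,130])*3)
E
```

```text
[0.5793101  0.09779379 0.02606229] [-0.39362817 -0.28318331  6.20725034] 7.275
[0.57025978 0.09635889 0.02355573] [[299.79001742 282.16186172]]
```

View pics/w3.png

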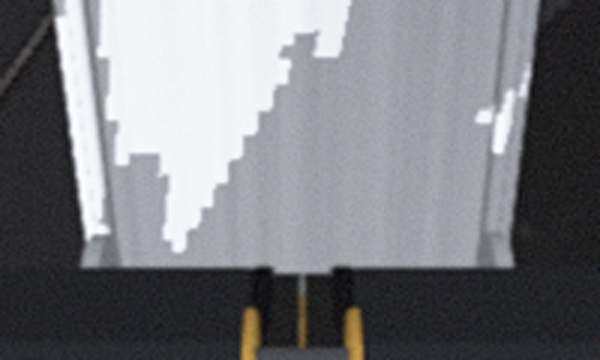

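The fingertip slipped off the lid's edge without moving the tin, whose edge lies about 5 mm further in than I measured. I'll lift and press again further in.

Call:
servo_tool --commands '[[[0, 0, 0, -4, -1, 0, 0], [0, 0, 0, -7.7, -2, 0, 0], [0, 0, 0, -6.5, -6.5, 0, 0], [0, 0, 0, -5.5, -10.3, 0, 0], [0, 0, 0, -5.5, -10.3, 0, 0]]]'

```text
time: 7.9
position: [0.5857, 0.0986, 0.032]
tool_rot: [-1.418, 0.921, 1.132]
ft_force: [-0.1, -0.4, 0.2]
grip_width: 0.001
```

```bash
python3 - <<'E'
from h import *
import cv2
c=vision.camera_info('wrist');w=vision.get_image("wrist")[:,:,::-1]
cv2.imwrite("pics/w4.png",cv2.resize(w[130:250,156:356],(600,360),interpolation=cv2.INTER_CUBIC))
p,R,s=tool();print(p,s['ft_force'],s['time'])
for x in(.570,.5745,.577):print(x,(proj(c,(x,.0965,.026))-[156,130])*3)
E
```

```text
[0.58541698 0.0985715  0.03187983] [0.09085023 0.19765048 0.4384898 ] 7.95
0.57 [[301.73891939 241.53093466]]
0.5745 [[297.84497202 262.08898805]]
0.577 [[295.72388339 273.28725273]]
```

View pics/w4.png

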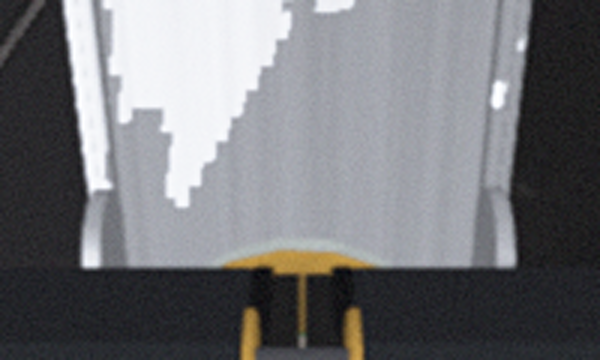

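The lid's front edge is at (300,248), world x about 0.5715, so the tip's front corner now stands about 5 mm inside it. I'll press again with the drift compensated, to about 16 N, and draw in small checked steps.

Call:
servo_tool --commands '[[[0, 0, 0, 1.2, 0.3, 0, 0], [0, 0, 0, 2.2, 0.6, 0, 0], [0, 0, 0, 3.0, 0.8, 0, 0], [0, 0, 0, 3.5, 0.9, 0, 0], [0, 0, 0, 3.9, 1.0, 0, 0]]]'

```text
time: 8.57
position: [0.5855, 0.0985, 0.0281]
tool_rot: [-1.419, 0.921, 1.132]
ft_force: [-0.1, -1.0, 1.2]
grip_width: 0.004
```

Call:
servo_tool --commands '[[[0, 0, 0, 0.4, 0.3, 0, 0], [0, 0, 0, 0.8, 0.6, 0, 0], [0, 0, 0, 1.2, 0.9, 0, 0], [0, 0, 0, 1.6, 1.2, 0, 0], [0, 0, 0, 1.6, 1.2, 0, 0]]]'

```text
time: 9.2
position: [0.5859, 0.0986, 0.0277]
tool_rot: [-1.419, 0.919, 1.13]
ft_force: [-2.5, -0.8, 8.0]
grip_width: 0.005
```

Call:
servo_tool --commands '[[[0, 0, 0, 0.4, 0.4, 0, 0], [0, 0, 0, 0.8, 0.8, 0, 0], [0, 0, 0, 1.2, 1.2, 0, 0], [0, 0, 0, 1.5, 1.6, 0, 0], [0, 0, 0, 1.5, 1.8, 0, 0]]]'

```text
time: 9.82
position: [0.5863, 0.0987, 0.0275]
tool_rot: [-1.421, 0.916, 1.127]
ft_force: [-2.7, -0.3, 12.8]
grip_width: 0.004
```

Call:
servo_tool --commands '[[[0, 0, 0, 0.5, 0.5, 0, 0], [0, 0, 0, 0.6, 1.0, 0, 0], [0, 0, 0, 0.6, 1.5, 0, 0]]]'

```text
time: 10.2
position: [0.5862, 0.0987, 0.0275]
tool_rot: [-1.422, 0.914, 1.125]
ft_force: [-1.5, -0.9, 15.4]
grip_width: 0.008
```

Call:
servo_tool --commands '[[[0, 0, 0, 0.1, 0.7, 0, 0], [0, 0, 0, 0.1, 1.4, 0, 0]]]'

```text
time: 10.45
position: [0.5861, 0.0987, 0.0275]
tool_rot: [-1.422, 0.912, 1.123]
ft_force: [0.2, 0.1, 13.0]
grip_width: 0.009
```

Call:
servo_tool --commands '[[[0, 0, 0, 0.4, 0.8, 0, 0], [0, 0, 0, 0.7, 1.6, 0, 0]]]'

```text
time: 10.7
position: [0.586, 0.0987, 0.0274]
tool_rot: [-1.423, 0.91, 1.121]
ft_force: [1.5, -0.6, 16.2]
grip_width: 0.002
```

Call:
servo_tool --commands '[[[0, 0, 0, 0.4, 0.8, 0, 0], [0, 0, 0, 0.7, 1.6, 0, 0]]]'

```text
time: 10.95
position: [0.586, 0.0987, 0.0274]
tool_rot: [-1.424, 0.907, 1.119]
ft_force: [2.7, -0.4, 18.6]
grip_width: 0.005
```

Call:
servo_tool --commands '[[[0, 0, 0, -0.2, 0.8, 0, 0], [0, 0, 0, -0.4, 1.6, 0, 0]]]'

```text
time: 11.2
position: [0.5837, 0.0986, 0.0268]
tool_rot: [-1.423, 0.908, 1.121]
ft_force: [2.3, 1.1, 15.4]
grip_width: 0.007
```

Call:
servo_tool --commands '[[[0, 0, 0, -0.1, 0.8, 0, 0], [0, 0, 0, -0.2, 1.6, 0, 0]]]'

```text
time: 11.45
position: [0.5818, 0.0984, 0.0263]
tool_rot: [-1.423, 0.909, 1.121]
ft_force: [2.3, 1.5, 13.5]
grip_width: 0.003
```

The TCP drops 0.26 mm for each mm drawn, which is the 15° slope of the tip face. The tin's edge is therefore riding on the tilted tip face and sliding, and the tip is not on the lid. I'll lift and measure the edge numerically.

Call:
servo_tool --commands '[[[0, 0, 0, -6, -1.6, 0, 0], [0, 0, 0, -12, 2, 0, 0], [0, 0, 0, -18, 12, 0, 0], [0, 0, 0, -24, 18, 0, 0], [0, 0, 0, -24, 18, 0, 0]]]'

```text
time: 12.08
position: [0.5509, 0.0929, 0.0391]
tool_rot: [-1.419, 0.921, 1.131]
ft_force: [0.3, -0.2, 0.0]
grip_width: 0.003
```

```bash
python3 - <<'E'
from h import *
import cv2
for k in range(2):
    c=vision.camera_info('wrist');w=vision.get_image("wrist")
p,R,s=tool();print(p,R.round(3).tolist(),s['ft_force'],s['time'])
s2=vision.get_image('scene')
col=w[150:260,256].astype(int);print([(150+i,*v) for i,v in enumerate(col) if i%2==0 ])
a=cv2.resize(w[120:260,156:356],(600,420),interpolation=cv2.INTER_CUBIC);b=cv2.resize(s2[140:215,195:265],(560,600),interpolation=cv2.INTER_CUBIC)[150:]
cv2.imwrite("pics/w5.png",np.vstack([a[:,:,::-1],np.pad(b,((0,0),(0,40),(0,0)))[:,:,::-1]])[:600] if 0 else np.hstack([cv2.resize(a,(420,294)),cv2.resize(b,(366,294))])[:,:,::-1])
np.save('c5.npy',c,allow_pickle=True)
E
```

```text
[0.55166871 0.09312713 0.03917987] [[0.256, -0.954, -0.156], [0.04, -0.151, 0.988], [-0.966, -0.259, -0.0]] [ 0.58472907  0.4268038  -0.17634819] 12.175
[(150, np.int64(239), np.int64(240), np.int64(245)), (152, np.int64(245), np.int64(246), np.int64(249)), (154, np.int64(242), np.int64(244), np.int64(247)), (156, np.int64(243), np.int64(245), np.int64(248)), (158, np.int64(244), np.int64(245), np.int64(248)), (160, np.int64(244), np.int64(245), np.int64(248)), (162, np.int64(242), np.int64(243), np.int64(247)), (164, np.int64(245), np.int64(246), np.int64(249)), (166, np.int64(244), np.int64(245), np.int64(248)), (168, np.int64(243), np.int64(244), np.int64(248)), (170, np.int64(244), np.int64(245), np.int64(248)), (172, np.int64(243), np.int64(245), np.int64(248)), (174, np.int64(244), np.int64(245), np.int64(248)), (176, np.int64(244), np.int64(247), np.int64(249)), (178, np.int64(193), np.int64(195), np.int64(205)), (180, np.int64(153), np.int64(156), np.int64(164)), (182, np.int64(159), np.int64(161), np.int64(168)), (184, np.int64(161), np.int64(162), np.int64(170)), (186, np.i
[... 1156 characters left out ...]
np.int64(94)), (232, np.int64(86), np.int64(88), np.int64(89)), (234, np.int64(89), np.int64(90), np.int64(93)), (236, np.int64(93), np.int64(92), np.int64(98)), (238, np.int64(89), np.int64(87), np.int64(92)), (240, np.int64(91), np.int64(86), np.int64(97)), (242, np.int64(86), np.int64(88), np.int64(91)), (244, np.int64(88), np.int64(90), np.int64(95)), (246, np.int64(67), np.int64(71), np.int64(75)), (248, np.int64(74), np.int64(74), np.int64(79)), (250, np.int64(82), np.int64(81), np.int64(87)), (252, np.int64(81), np.int64(82), np.int64(90)), (254, np.int64(87), np.int64(89), np.int64(96)), (256, np.int64(84), np.int64(83), np.int64(90)), (258, np.int64(90), np.int64(93), np.int64(95))]
```

View pics/w5.png

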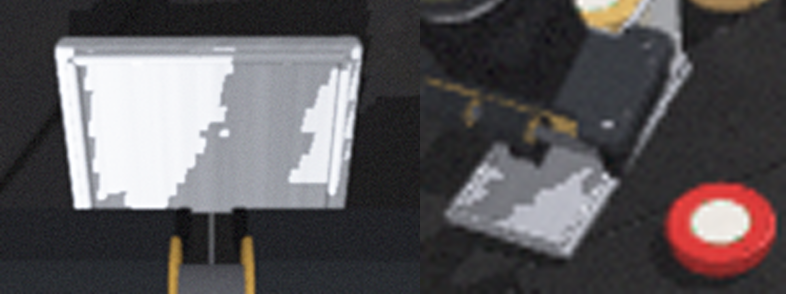

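Call:
servo_tool --commands '[[[0, 0, 0, -50, -13, 0, 0], [0, 0, 5, -97, -26, 0, 0], [0, 0, 10, -135, -50, 0, 0], [0, 0, 15, -148, -68, 0, 0], [0, 0, 15, -148, -68, 0, 0]]]'

```text
time: 12.85
position: [0.5813, 0.098, 0.2001]
tool_rot: [-1.324, 1.128, 1.323]
ft_force: [-1.1, 0.6, -0.5]
grip_width: 0.003
```

Call:
servo_tool --commands '[[[0, 0, 0, 0, 0, 0, 0], [0, 0, 0, 0, 0, 0, 0], [0, 0, 0, 0, 0, 0, 0]]]'

```text
time: 13.22
position: [0.5777, 0.0972, 0.1992]
tool_rot: [-1.324, 1.131, 1.324]
ft_force: [-0.1, 0.4, 0.0]
grip_width: 0.003
```

```bash
python3 - <<'E'
from h import *
import cv2
c=vision.camera_info('wrist');w=vision.get_image("wrist")
p,R,s=tool();print(p,R.round(3).tolist(),s['time'])
cv2.imwrite("pics/w6.png",cv2.resize(w[95:225,206:316],(660,780),interpolation=cv2.INTER_CUBIC)[:600*780//780,:,::-1][:780])
im=cv2.resize(w[95:225,206:316],(508,600),interpolation=cv2.INTER_CUBIC);cv2.imwrite("pics/w6.png",im[:,:,::-1])
np.save('c6.npy',c,allow_pickle=True)
E
```

```text
[0.57794702 0.09729489 0.19940361] [[-0.0, -0.988, -0.157], [-0.0, -0.157, 0.988], [-1.0, 0.0, -0.0]] 13.275
```

View pics/w6.png

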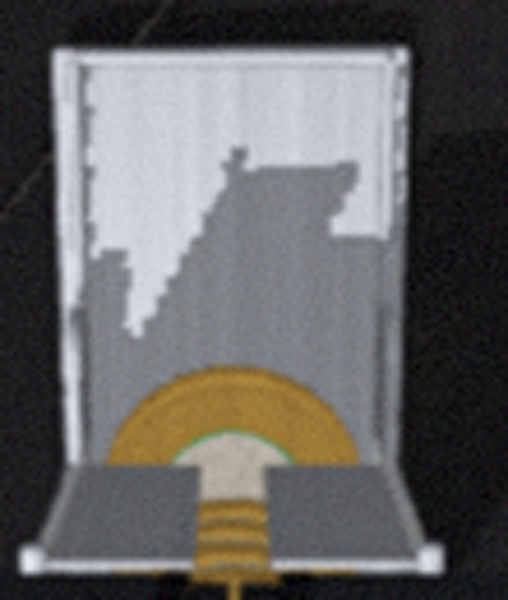

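This is clear: the lid's front edge is at (232,368), the wall's lower edge at row 465 (columns 107 to 358), and the lip at rows 48 and 62.

```bash
python3 - <<'E'
from h import *
c=np.load('c6.npy',allow_pickle=True).item();p,R,s=tool()
for n,u,z in(('edge',(232,368),.026),('chordR',(107,465),.026),('chordL',(358,465),.026),('wallbot',(232,465),.032),('lip out',(232,48),.014),('lip in',(232,63),.014),('lipR',(55,48),.014),('lipL',(407,48),.014),('topR',(22,572),.1),('topL',(440,572),.1),('discfront',(232,432),.026),('slotR',(197,465),.032),('slotL',(268,465),.032),('slotbot',(232,498),.042),('tin1 edge?',(232,500),.042),('cheekfront',(75,308),.034),('cheekfront24',(75,308),.024)):
    w=ray(c,np.array(u)/4.615+[206,95],z);print(n,w.round(4),((w-p)@R*1000).round(1))
E
```

```text
edge [0.5773 0.0974 0.026 ] [173.4   0.6   0.2]
chordR [0.6049 0.072  0.026 ] [173.4 -22.7 -29.1]
chordL [0.5957 0.1302 0.026 ] [173.4 -22.7  29.8]
wallbot [0.5987 0.1007 0.032 ] [167.4 -21.    0.2]
lip out [0.5067 0.0862 0.014 ] [185.4  72.    0.2]
lip in [0.51   0.0867 0.014 ] [185.4  68.7   0.2]
lipR [0.513  0.0466 0.014 ] [185.4  72.1 -39.9]
lipL [0.5005 0.1254 0.014 ] [185.4  72.   39.9]
topR [0.6065 0.0623 0.1   ] [ 99.4 -22.7 -39. ]
topL [0.5943 0.1393 0.1   ] [ 99.4 -22.7  39. ]
discfront [0.5924 0.0998 0.026 ] [173.4 -14.7   0.2]
slotR [0.5999 0.0928 0.032 ] [167.4 -21.   -7.8]
slotL [0.5974 0.1089 0.032 ] [167.4 -21.    8.5]
slotbot [0.6035 0.1015 0.042 ] [157.4 -25.9   0.2]
tin1 edge? [0.604  0.1016 0.042 ] [157.4 -26.4   0.2]
cheekfront [0.5677 0.0604 0.034 ] [165.4  15.9 -34.8]
cheekfront24 [0.5695 0.0596 0.024 ] [175.4  14.2 -35.9]
```

The lid's edge is at x=0.5773, the wall at 0.5987, so the peep is 21.5 mm, which agrees with the contact evidence. I'll tilt 13° and descend just outside the wall, then slide in under it and press.

Call:
servo_tool --commands '[[[0, 0, -4, 45, 0, 0, 0], [0, 0, -8, 90, -2, 0, 0], [0, 0, -13, 130, -6, 0, 0], [0, 0, -13, 155, -9, 0, 0], [0, 0, -13, 165, -9.5, 0.2, 0]]]'

```text
time: 13.9
position: [0.5867, 0.0988, 0.0331]
tool_rot: [-1.407, 0.951, 1.159]
ft_force: [0.1, -0.1, 0.8]
grip_width: 0.004
```

Call:
servo_tool --commands '[[[0, 0, 0, 0, 0, 0, 0], [0, 0, 0, 0, 0, 0, 0], [0, 0, 0, 0, 0, 0, 0], [0, 0, 0, 0, 0, 0, 0]]]'

```text
time: 14.4
position: [0.5886, 0.0992, 0.0354]
tool_rot: [-1.408, 0.948, 1.156]
ft_force: [0.4, 0.5, -0.3]
grip_width: 0.007
```

```bash
cat > rep.py <<'E'
from h import *
p,R,s=tool();u=np.array([.988,.157,0])
d=(p+R@np.array([0,.0095,0]))
print('TCP',p.round(4),'corner inside edge mm',((d-[.5773,.0974,.026])@u*1000).round(2),'corner height',(d[2]*1000-26).round(2),'lateral',((p-[.5773,.0974,0])@[-.157,.988,0]*1000).round(2),'tilt',np.degrees(np.arcsin(R[:,0]@u)).round(2),'t',s['time'],s['ft_force'].round(1))
print('down in tool',(R.T@[0,0,-1]).round(3),'draw(-u) in tool',(-R.T@u).round(3))
E
python3 rep.py
```

```text
TCP [0.5886 0.0992 0.0354] corner inside edge mm 2.21 corner height 7.25 lateral 0.01 tilt 13.09 t 14.4 [ 0.4  0.5 -0.3]
down in tool [0.974 0.226 0.   ] draw(-u) in tool [-0.226  0.974 -0.001]
```

Call:
servo_tool --commands '[[[0, 0, 0, 2, 0.9, 0, 0], [0, 0, 0, 4, 1.4, 0, 0], [0, 0, 0, 5.2, 1.7, 0, 0], [0, 0, 0, 5.9, 1.9, 0, 0], [0, 0, 0, 5.9, 1.9, 0, 0]]]'

```text
time: 15.02
position: [0.5875, 0.0991, 0.0284]
tool_rot: [-1.407, 0.949, 1.158]
ft_force: [-0.3, -0.1, 0.7]
grip_width: 0.005
```

```bash
python3 rep.py
```

```text
TCP [0.5875 0.0991 0.0284] corner inside edge mm 1.06 corner height 0.24 lateral 0.04 tilt 13.0 t 15.025 [-0.3 -0.1  0.7]
down in tool [0.974 0.225 0.   ] draw(-u) in tool [-0.225  0.975 -0.   ]
```

Call:
servo_tool --commands '[[[0, 0, 0, -0.4, -0.1, 0, 0], [0, 0, 0, -0.1, -1.3, 0, 0], [0, 0, 0, 0.2, -2.6, 0, 0], [0, 0, 0, 0.3, -3.2, 0, 0], [0, 0, 0, 0.3, -3.2, 0, 0]]]'

```text
time: 15.65
position: [0.5898, 0.0994, 0.0284]
tool_rot: [-1.407, 0.951, 1.159]
ft_force: [-3.7, -0.2, 1.5]
grip_width: 0.002
```

```bash
python3 rep.py
```

```text
TCP [0.5898 0.0994 0.0284] corner inside edge mm 3.38 corner height 0.32 lateral -0.01 tilt 12.9 t 15.65 [-3.7 -0.2  1.5]
down in tool [0.975 0.223 0.   ] draw(-u) in tool [-0.223  0.975 -0.001]
```

Call:
servo_tool --commands '[[[0, 0, 0, -0.2, 0.9, 0, 0], [0, 0, 0, 0.3, 1.0, 0, 0], [0, 0, 0, 0.8, 1.1, 0, 0], [0, 0, 0, 1.3, 1.2, 0, 0], [0, 0, 0, 1.8, 1.3, 0, 0]]]'

```text
time: 16.27
position: [0.5901, 0.0994, 0.028]
tool_rot: [-1.408, 0.949, 1.157]
ft_force: [-9.0, -0.6, 12.5]
grip_width: 0.005
```

```bash
python3 rep.py
```

```text
TCP [0.5901 0.0994 0.028 ] corner inside edge mm 3.68 corner height -0.09 lateral 0.01 tilt 13.04 t 16.275 [-9.  -0.6 12.5]
down in tool [0.974 0.225 0.   ] draw(-u) in tool [-0.226  0.975 -0.001]
```

Call:
servo_tool --commands '[[[0, 0, 0, -0.1, 0.6, 0, 0], [0, 0, 0, -0.1, 1.2, 0, 0], [0, 0, 0, -0.2, 2.0, 0, 0]]]'

```text
time: 16.65
position: [0.5898, 0.0994, 0.0282]
tool_rot: [-1.409, 0.946, 1.154]
ft_force: [-1.1, -0.7, 4.6]
grip_width: 0.006
```

Call:
servo_tool --commands '[[[0, 0, 0, 0.1, 0.8, 0, 0], [0, 0, 0, 0.1, 1.6, 0, 0], [0, 0, 0, 0.1, 2.4, 0, 0]]]'

```text
time: 17.02
position: [0.589, 0.0994, 0.0282]
tool_rot: [-1.409, 0.943, 1.152]
ft_force: [1.3, 0.4, 5.2]
grip_width: 0.008
```

```bash
python3 rep.py
```

```text
TCP [0.589  0.0994 0.0282] corner inside edge mm 2.62 corner height 0.04 lateral 0.13 tilt 13.43 t 17.025 [1.3 0.4 5.2]
down in tool [ 0.973  0.232 -0.   ] draw(-u) in tool [-0.232  0.973 -0.   ]
```

Call:
servo_tool --commands '[[[0, 0, 0, 0.6, 0.1, 0, 0], [0, 0, 0, 1.2, 0.2, 0, 0], [0, 0, 0, 1.8, 0.3, 0, 0], [0, 0, 0, 2.3, 0.5, 0, 0]]]'

```text
time: 17.52
position: [0.5896, 0.0996, 0.0278]
tool_rot: [-1.41, 0.942, 1.151]
ft_force: [-4.9, -1.3, 20.7]
grip_width: 0.005
```

Call:
servo_tool --commands '[[[0, 0, 0, 0.2, 0.5, 0, 0], [0, 0, 0, 0.3, 1, 0, 0]]]'

```text
time: 17.77
position: [0.5896, 0.0996, 0.0279]
tool_rot: [-1.411, 0.941, 1.15]
ft_force: [-2.9, -1.7, 19.0]
grip_width: 0.005
```

```bash
python3 rep.py
```

```text
TCP [0.5896 0.0996 0.0279] corner inside edge mm 3.24 corner height -0.33 lateral 0.21 tilt 13.61 t 17.775 [-2.9 -1.7 19. ]
down in tool [0.972 0.235 0.   ] draw(-u) in tool [-0.235  0.972 -0.   ]
```

Call:
servo_tool --commands '[[[0, 0, 0, -0.1, 0.8, 0, 0], [0, 0, 0, -0.2, 1.6, 0, 0], [0, 0, 0, -0.3, 2.4, 0, 0]]]'

```text
time: 18.15
position: [0.5892, 0.0995, 0.0281]
tool_rot: [-1.412, 0.937, 1.147]
ft_force: [2.8, 0.5, 12.0]
grip_width: 0.004
```

Call:
servo_tool --commands '[[[0, 0, 0, -0.0, 0.8, 0, 0], [0, 0, 0, -0.0, 1.6, 0, 0], [0, 0, 0, -0.1, 2.4, 0, 0]]]'

```text
time: 18.52
position: [0.5875, 0.0994, 0.0281]
tool_rot: [-1.412, 0.936, 1.146]
ft_force: [4.0, 0.3, 11.5]
grip_width: 0.004
```

```bash
python3 rep.py
```

```text
TCP [0.5875 0.0994 0.0281] corner inside edge mm 1.16 corner height -0.21 lateral 0.35 tilt 13.93 t 18.525 [ 4.   0.3 11.5]
down in tool [ 0.971  0.241 -0.   ] draw(-u) in tool [-0.241  0.971 -0.   ]
```

Call:
servo_tool --commands '[[[0, 0, 0, 0.3, 1, 0, 0], [0, 0, 0, 0.4, 2, 0, 0], [0, 0, 0, 0.3, 3, 0, 0]]]'

```text
time: 18.9
position: [0.5858, 0.0992, 0.028]
tool_rot: [-1.413, 0.934, 1.144]
ft_force: [3.7, 0.0, 15.7]
grip_width: 0.006
```

```bash
python3 rep.py
```

```text
TCP [0.5858 0.0992 0.028 ] corner inside edge mm -0.57 corner height -0.32 lateral 0.48 tilt 14.06 t 18.9 [ 3.7  0.  15.7]
down in tool [ 0.97   0.243 -0.001] draw(-u) in tool [-0.243  0.97  -0.   ]
```

The corner is past the original edge with no drop, so the tin is moving. I'll continue.

Call:
servo_tool --commands '[[[0, 0, 0, -0.3, 1.4, 0, 0], [0, 0, 0, -0.6, 2.8, 0, 0], [0, 0, 0, -1.0, 4.2, 0, 0], [0, 0, 0, -1.4, 5.6, 0, 0], [0, 0, 0, -1.7, 7, 0, 0]]]'

```text
time: 19.52
position: [0.5787, 0.0981, 0.028]
tool_rot: [-1.413, 0.934, 1.144]
ft_force: [4.6, 0.4, 13.9]
grip_width: 0.006
```

```bash
python3 rep.py
```

```text
TCP [0.5787 0.0981 0.028 ] corner inside edge mm -7.75 corner height -0.28 lateral 0.49 tilt 14.06 t 19.525 [ 4.6  0.4 13.9]
down in tool [ 0.97   0.243 -0.001] draw(-u) in tool [-0.243  0.97  -0.   ]
```

Call:
servo_tool --commands '[[[0, 0, 0, -0.5, 2.2, 0, 0], [0, 0, 0, -1.1, 4.6, 0, 0], [0, 0, 0, -1.7, 7.2, 0, 0], [0, 0, 0, -2.3, 9.8, 0, 0], [0, 0, 0, -2.9, 12.2, 0, 0]]]'

```text
time: 20.15
position: [0.566, 0.0961, 0.0279]
tool_rot: [-1.413, 0.934, 1.145]
ft_force: [2.7, 0.2, 15.7]
grip_width: 0.004
```

Call:
servo_tool --commands '[[[0, 0, 0, -0.6, 2.6, 0, 0], [0, 0, 0, -1.2, 5.2, 0, 0], [0, 0, 0, -1.8, 7.8, 0, 0], [0, 0, 0, -2.4, 10.4, 0, 0], [0, 0, 0, -3.1, 13, 0, 0]]]'

```text
time: 20.78
position: [0.5528, 0.0941, 0.0279]
tool_rot: [-1.413, 0.934, 1.145]
ft_force: [2.4, 0.3, 14.5]
grip_width: 0.005
```

```bash
python3 rep.py
```

```text
TCP [0.5528 0.0941 0.0279] corner inside edge mm -33.94 corner height -0.38 lateral 0.59 tilt 14.03 t 20.775 [ 2.4  0.3 14.5]
down in tool [ 0.97   0.242 -0.   ] draw(-u) in tool [-0.242  0.971  0.   ]
```

Call:
servo_tool --commands '[[[0, 0, 0, -0.6, 2.6, 0, 0], [0, 0, 0, -1.2, 5.2, 0, 0], [0, 0, 0, -1.8, 7.8, 0, 0], [0, 0, 0, -2.4, 10.4, 0, 0], [0, 0, 0, -3.0, 12.5, 0, 0]]]'

```text
time: 21.4
position: [0.5385, 0.0918, 0.0268]
tool_rot: [-1.412, 0.937, 1.147]
ft_force: [2.0, 0.6, 11.4]
grip_width: 0.003
```

Call:
servo_tool --commands '[[[0, 0, 0, -0.6, 2.6, 0, 0], [0, 0, 0, -1.2, 5.2, 0, 0], [0, 0, 0, -1.8, 7.8, 0, 0], [0, 0, 0, -2.4, 9.8, 0, 0], [0, 0, 0, -2.7, 10.8, 0, 0]]]'

```text
time: 22.02
position: [0.5202, 0.0884, 0.0215]
tool_rot: [-1.407, 0.95, 1.158]
ft_force: [-0.5, -0.1, 0.4]
grip_width: 0.004
```

```bash
python3 rep.py
```

```text
TCP [0.5202 0.0884 0.0215] corner inside edge mm -67.1 corner height -6.64 lateral 0.03 tilt 12.96 t 22.025 [-0.5 -0.1  0.4]
down in tool [0.975 0.224 0.   ] draw(-u) in tool [-0.224  0.975 -0.   ]
```

The tip slipped off near the end, at a tin travel of about 45 mm. I'll lift and look.

Call:
servo_tool --commands '[[[0, 0, 0, -30, -7, 0, 0], [0, 0, 0, -85, -20, 0, 0], [0, 0, 4, -135, -40, 0, 0], [0, 0, 9, -155, -75, 0, 0], [0, 0, 13, -160, -96, 0, 0]]]'

```text
time: 22.65
position: [0.5798, 0.0975, 0.2018]
tool_rot: [-1.325, 1.13, 1.322]
ft_force: [0.8, -0.6, -0.0]
grip_width: 0.007
```

Call:
servo_tool --commands '[[[0, 0, 0, 0, 0, 0, 0], [0, 0, 0, 0, 0, 0, 0], [0, 0, 0, 0, 0, 0, 0]]]'

```text
time: 23.02
position: [0.5763, 0.0973, 0.1989]
tool_rot: [-1.324, 1.132, 1.325]
ft_force: [-0.8, 0.8, -0.1]
grip_width: 0.006
```

```bash
python3 - <<'E'
from h import *
import cv2
c=vision.camera_info('wrist');w=vision.get_image("wrist");s2=vision.get_image('side');s3=vision.get_image('scene')
p,R,s=tool();print(p,R.round(3).tolist(),s['time'],s['ft_force'])
im=cv2.resize(w[95:225,206:316],(508,600),interpolation=cv2.INTER_CUBIC)
b=cv2.resize(s2[140:200,255:315],(290,290),interpolation=cv2.INTER_CUBIC);b3=cv2.resize(s3[140:215,195:270],(290,290),interpolation=cv2.INTER_CUBIC)
cv2.imwrite("pics/w7.png",np.hstack([im,np.pad(np.vstack([b,b3]),((0,20),(0,0),(0,0)))])[:,:,::-1])
np.save('c7.npy',c,allow_pickle=True)
E
```

```text
[0.57689598 0.09730216 0.19954981] [[0.0, -0.988, -0.156], [-0.0, -0.156, 0.988], [-1.0, -0.0, -0.001]] 23.175 [ 0.45395557 -0.32041656 -1.01739819]
```

View pics/w7.png

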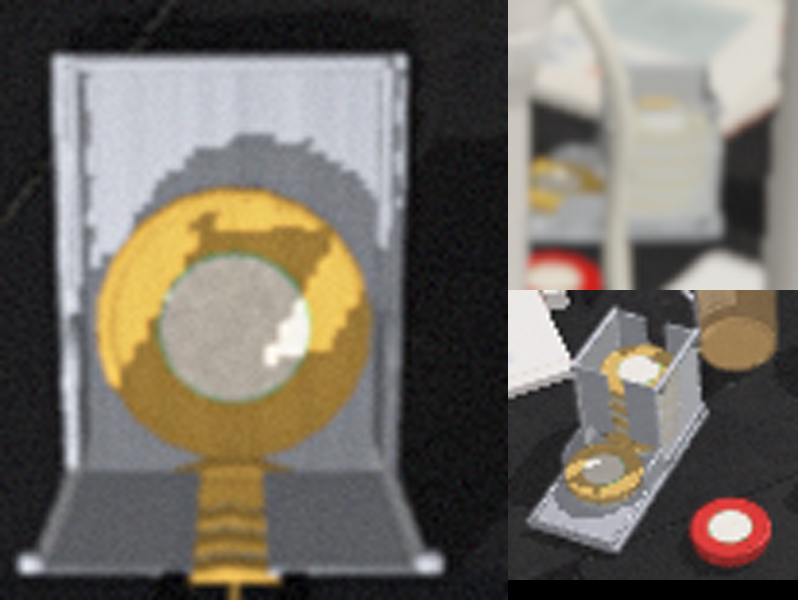

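Tin 0 is out and flat. Its lid centre is at (235,323), front edge at row 187 and rear edge at row 458, and the next tin shows in the mouth behind it. I'll compute its position.

```bash
python3 - <<'E'
from h import *
c=np.load('c7.npy',allow_pickle=True).item();p,R,s=tool()
for n,u,z in(('front',(235,187),.026),('rear',(235,458),.026),('L',(97,320),.026),('R',(371,320),.026),('disc',(235,328),.026),('wall',(232,470),.032),('lipin',(232,70),.014),('tin1 tip z26',(232,456),.026),('tin1 side',(178,470),.026),('tin1 sideR',(290,470),.026)):
    w=ray(c,np.array(u)/4.615+[206,95],z);print(n,w.round(4),((w-p)@R*1000).round(1))
w=vision.get_image('scene');print(vision.get_image('scene').shape)
E
```

```text
front [0.5348 0.0916 0.026 ] [173.5  42.5   1. ]
rear [0.5969 0.1014 0.026 ] [173.6 -20.4   1.1]
L [0.5695 0.0651 0.026 ] [173.6  12.4 -30.5]
R [0.5597 0.127  0.026 ] [173.5  12.4  32.2]
disc [0.5664 0.0966 0.026 ] [173.5  10.5   1. ]
wall [0.5982 0.1009 0.032 ] [167.6 -21.6   0.4]
lipin [0.51  0.087 0.014] [185.5  67.7   0.4]
tin1 tip z26 [0.5965 0.1007 0.026 ] [173.6 -19.9   0.4]
tin1 side [0.6019 0.0887 0.026 ] [173.6 -23.3 -12.3]
tin1 sideR [0.5978 0.1147 0.026 ] [173.5 -23.3  14. ]
(384, 512, 3)
```

Tin 0's centre is 32 mm in front of the mouth and needs about 17 mm more. Now there is room to press flat on the lid with the tool upright.

Call:
servo_tool --commands '[[[0, 0, 0, 45, 25, 0.5, 0], [0, 0, 0, 90, 26, 0.8, 0], [0, 0, 0, 130, 26, 0.8, 0], [0, 0, 0, 155, 26, 0.8, 0], [0, 0, 0, 163, 26, 0.8, 0]]]'

```text
time: 23.9
position: [0.5505, 0.0939, 0.0349]
tool_rot: [-1.323, 1.133, 1.326]
ft_force: [0.7, 0.2, 0.1]
grip_width: 0.004
```

Call:
servo_tool --commands '[[[0, 0, 0, 0, 0, 0, 0], [0, 0, 0, 0.5, 0, 0, 0], [0, 0, 0, 1, 0, 0, 0]]]'

```text
time: 24.28
position: [0.5527, 0.0944, 0.0366]
tool_rot: [-1.325, 1.129, 1.322]
ft_force: [-0.3, -0.1, -1.4]
grip_width: 0.005
```

Call:
servo_tool --commands '[[[0, 0, 0, 3, 0, 0, 0], [0, 0, 0, 6, 0, 0, 0], [0, 0, 0, 8, 0, 0, 0], [0, 0, 0, 8.8, 0, 0, 0], [0, 0, 0, 9.3, 0, 0, 0]]]'

```text
time: 24.9
position: [0.5518, 0.0942, 0.0265]
tool_rot: [-1.324, 1.131, 1.324]
ft_force: [-1.7, -0.2, 6.0]
grip_width: 0.003
```

Call:
servo_tool --commands '[[[0, 0, 0, 0.4, 0, 0, 0], [0, 0, 0, 0.8, 0, 0, 0], [0, 0, 0, 1.2, 0, 0, 0], [0, 0, 0, 1.6, 0, 0, 0], [0, 0, 0, 2, 0, 0, 0]]]'

```text
time: 25.52
position: [0.5529, 0.0945, 0.0264]
tool_rot: [-1.325, 1.129, 1.322]
ft_force: [-3.6, -1.2, 15.9]
grip_width: 0.005
```

Call:
servo_tool --commands '[[[0, 0, 0, 0.2, 1.2, 0, 0], [0, 0, 0, 0.3, 2.4, 0, 0], [0, 0, 0, 0.4, 3.6, 0, 0], [0, 0, 0, 0.4, 4.8, 0, 0], [0, 0, 0, 0.4, 6, 0, 0]]]'

```text
time: 26.15
position: [0.5495, 0.094, 0.0265]
tool_rot: [-1.327, 1.124, 1.318]
ft_force: [1.5, 0.3, 8.8]
grip_width: 0.005
```

Call:
servo_tool --commands '[[[0, 0, 0, 0, 1.5, 0, 0], [0, 0, 0, 0, 3, 0, 0], [0, 0, 0, 0, 4.5, 0, 0], [0, 0, 0, 0, 6, 0, 0], [0, 0, 0, 0, 7.5, 0, 0]]]'

```text
time: 26.78
position: [0.5422, 0.0929, 0.0264]
tool_rot: [-1.327, 1.124, 1.318]
ft_force: [2.3, -0.2, 9.6]
grip_width: 0.004
```

Call:
servo_tool --commands '[[[0, 0, 0, 0.3, 1.5, 0, 0], [0, 0, 0, 0.5, 3, 0, 0], [0, 0, 0, 0.5, 4.5, 0, 0], [0, 0, 0, 0.5, 6, 0, 0], [0, 0, 0, 0.5, 7.2, 0, 0]]]'

```text
time: 27.4
position: [0.5357, 0.0919, 0.0264]
tool_rot: [-1.328, 1.123, 1.317]
ft_force: [2.5, 1.0, 11.9]
grip_width: 0.003
```

Call:
servo_tool --commands '[[[0, 0, 0, -3, 0, 0, 0], [0, 0, 0, -10, 0, 0, 0], [0, 0, 0, -60, -10, 0, 50], [0, 0, 0, -120, -25, 0, 87], [0, 0, 0, -170, -40, 0, 87]]]'

```text
time: 28.02
position: [0.5711, 0.0973, 0.1955]
tool_rot: [-1.324, 1.13, 1.323]
ft_force: [0.9, -0.0, -0.5]
grip_width: 0.261
```

Call:
servo_tool --commands '[[[0, 0, 0, 0, 0, 0, 87], [0, 0, 0, 0, 0, 0, 87], [0, 0, 0, 0, 0, 0, 87]]]'

```text
time: 28.4
position: [0.5694, 0.0969, 0.1912]
tool_rot: [-1.323, 1.134, 1.327]
ft_force: [0.2, -0.2, -0.1]
grip_width: 0.603
```

```bash
python3 - <<'E'
from h import *
import cv2
c=vision.camera_info('wrist');w=vision.get_image("wrist")
p,R,s=tool();print(p,R.round(3).tolist(),s['time'],s['ft_force'])
hsv=cv2.cvtColor(w,cv2.COLOR_RGB2HSV);m=cv2.inRange(hsv,(12,90,60),(32,255,255));
col=lambda x:np.where(m[:,x])[0]
print('gold rows col256',col(256)); r=[ (y,np.where(m[y])[0][[0,-1]]) for y in range(95,225,5) if m[y,150:360].any()];print(r)
cv2.imwrite('pics/w8.png',w[:,:,::-1]);np.save('c8.npy',c,allow_pickle=True)
E
```

```text
[0.56949146 0.0969225  0.19137026] [[-0.003, -0.988, -0.157], [-0.001, -0.157, 0.988], [-1.0, 0.003, -0.0]] 28.45 [ 0.24629323 -0.23634147  0.23168589]
gold rows col256 [127 128 129 130 131 132 133 134 135 136 137 138 139 140 175 176 177 178
 179 180 181 182 183 184 185 186 187 204 205 206 207 208 209 210 211 212
 213 214 215 216 217 218 219 220 221 222 223 224 226 227 228 229 230 231
 232 233 234 235 236 237 238 239 240 241 276 277 278 279 280 281 282 283
 284 285 286 287 288 289 304 305 306 307 308 309 310 311 312 313 314 315
 316]
[(130, array([242, 270])), (135, array([235, 276])), (140, array([231, 280])), (145, array([229, 283])), (150, array([156, 285])), (155, array([160, 286])), (160, array([226, 286])), (165, array([226, 285])), (170, array([228, 283])), (175, array([231, 280])), (180, array([236, 275])), (185, array([244, 267])), (205, array([246, 265])), (210, array([248, 261])), (215, array([248, 261])), (220, array([248, 261]))]
```

```bash
python3 - <<'E'
from h import *
c=np.load('c8.npy',allow_pickle=True).item();p,R,s=tool()
for n,u,z in(('front',(256,126.5),.026),('rear',(256,187.5),.026),('L',(225.5,158),.026),('R',(286.5,158),.026),('tin1 front z26',(256,203.5),.026)):
    w=ray(c,u,z);print(n,w.round(4),((w-p)@R*1000).round(1))
print((np.array([.5987,.1007,.026])-p)@R*1000)
E
```

```text
front [0.5182 0.0888 0.026 ] [165.5  51.4  -0. ]
rear [0.5804 0.0986 0.026 ] [165.3 -11.6  -0. ]
L [0.5544 0.0628 0.026 ] [165.4  19.6 -31.4]
R [0.5447 0.1246 0.026 ] [165.4  19.6  31.3]
tin1 front z26 [0.5977 0.1013 0.026 ] [ 1.653e+02 -2.910e+01 -1.000e-01]
[165.26718479 -30.0132958   -0.83070089]
```

View pics/w8.png

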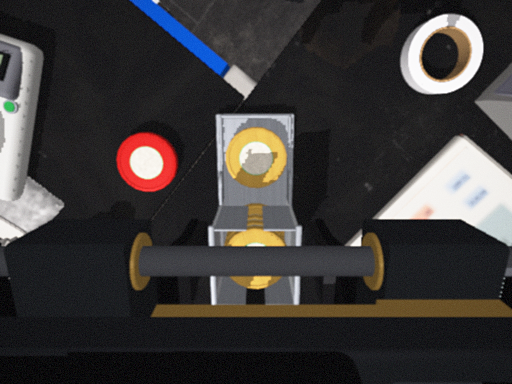

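Tin 0 now lies flat with its centre 50 mm in front of the mouth, and there is clear floor between it and the next tin. Next I'll descend to grip it.

Call:
servo_tool --commands '[[[0, 0, 0, 40, 20, 0, 87], [0, 0, 0, 85, 20, 0, 87], [0, 0, 0, 125, 20, 0, 87], [0, 0, 0, 145, 20, 0, 87], [0, 0, 0, 155, 20, 0, 87]]]'

```text
time: 29.08
position: [0.5493, 0.0938, 0.036]
tool_rot: [-1.322, 1.134, 1.327]
ft_force: [0.5, 1.3, 0.3]
grip_width: 0.995
```

Call:
servo_tool --commands '[[[0, 0, 0, 0, 0, 0, 87], [0, 0, 0, 0, 0, 0, 87], [0, 0, 0, 0, 0, 0, 87]]]'

```text
time: 29.45
position: [0.5519, 0.0942, 0.0393]
tool_rot: [-1.325, 1.129, 1.322]
ft_force: [-0.3, 1.1, -0.4]
grip_width: 0.996
```

```bash
python3 - <<'E'
from h import *
p,R,s=tool();t=np.array([.5493,.0937,.018]);print(p,s['grip_width'],((t-p)@R*1000).round(2),R.round(3).tolist())
E
```

```text
[0.55190808 0.094234   0.03929114] 0.9964298596107921 [21.29  2.7  -0.12] [[0.002, -0.988, -0.156], [0.0, -0.156, 0.988], [-1.0, -0.002, -0.0]]
```

Call:
servo_tool --commands '[[[0, 0, 0, 6, 2, 0, 87], [0, 0, 0, 12, 2.5, 0, 87], [0, 0, 0, 17, 2.6, 0, 87], [0, 0, 0, 20, 2.6, 0, 87], [0, 0, 0, 21, 2.6, 0, 87]]]'

```text
time: 30.08
position: [0.5484, 0.0937, 0.0169]
tool_rot: [-1.324, 1.131, 1.324]
ft_force: [0.4, -0.7, -0.3]
grip_width: 1.002
```

Call:
servo_tool --commands '[[[0, 0, 0, 0, 0, 0, 80], [0, 0, 0, 0, 0, 0, 74]]]'

```text
time: 30.32
position: [0.5487, 0.0937, 0.0174]
tool_rot: [-1.324, 1.131, 1.324]
ft_force: [-0.0, 1.1, -0.5]
grip_width: 0.888
```

Call:
servo_tool --commands '[[[0, 0, 0, -0.3, 0, 0, 66], [0, 0, 0, -0.3, 0, 0, 60], [0, 0, 0, -0.3, 0, 0, 55], [0, 0, 0, -0.3, 0, 0, 55], [0, 0, 0, -0.3, 0, 0, 55]]]' --newtons 18

```text
time: 30.95
position: [0.5486, 0.0937, 0.0177]
tool_rot: [-1.324, 1.131, 1.324]
ft_force: [-0.8, -0.2, 1.3]
grip_width: 0.729
```

Call:
servo_tool --commands '[[[0, 0, 0, -2, 0, 0, 55], [0, 0, 0, -6, 0, 0, 55], [0, 0, 0, -12, 0, 0, 55], [0, 0, 0, -20, 0, 0, 55], [0, 0, 0, -30, 0, 0, 55]]]'

```text
time: 31.58
position: [0.5485, 0.0937, 0.0482]
tool_rot: [-1.324, 1.131, 1.324]
ft_force: [-0.0, 0.2, -0.7]
grip_width: 0.727
```

Gripped at 63 mm and lifted. Next I'll raise it and carry it towards the balance.

Call:
servo_tool --commands '[[[0, 0, 0, -45, 0, 0, 55], [0, 0, 0, -95, 0, 0, 55], [0, 0, 0, -140, -5, -20, 55], [0, 0, 0, -165, -12, -60, 55], [0, 0, 0, -165, -20, -105, 55]]]'

```text
time: 32.2
position: [0.5867, -0.007, 0.2167]
tool_rot: [-1.329, 1.125, 1.32]
ft_force: [-0.1, -0.0, -1.0]
grip_width: 0.724
```

Call:
servo_tool --commands '[[[0, 0, 0, 0, -4, -45, 55], [0, 0, 0, 0, -8, -95, 55], [0, 0, 0, 0, -12, -145, 55], [0, 0, 0, 0, -16, -185, 55], [0, 0, 0, 0, -16, -204, 55]]]'

```text
time: 32.83
position: [0.6321, -0.2088, 0.2127]
tool_rot: [-1.322, 1.133, 1.321]
ft_force: [0.3, 0.1, -0.9]
grip_width: 0.727
```

Call:
servo_tool --commands '[[[0, 0, 0, 0, 0, 0, 55], [0, 0, 0, 0, 0, 0, 55], [0, 0, 0, 0, 0, 0, 55], [0, 0, 0, 0, 0, 0, 55]]]'

```text
time: 33.33
position: [0.6326, -0.2044, 0.2128]
tool_rot: [-1.325, 1.129, 1.325]
ft_force: [-0.3, -0.2, -0.9]
grip_width: 0.727
```

```bash
cat > pan.py <<'E'
from h import *
import cv2,sys
p,R,s=tool();print(p,s['grip_width'],s['time'],s['joint_positions'].round(2))
th=np.linspace(0,2*np.pi,360,endpoint=False)
for n in('wrist','scene'):
    c=vision.camera_info(n);im=vision.get_image(n);cv2.imwrite(f'pics/pan_{n}.png',im[:,:,::-1])
    g=cv2.GaussianBlur(cv2.cvtColor(im,cv2.COLOR_RGB2GRAY),(0,0),1).astype(np.float32)
    def val(x,y,r,z=.046):
        uv=proj(c,np.c_[x+r*np.cos(th),y+r*np.sin(th),0*th+z]).astype(np.float32)
        v=cv2.remap(g,uv[:,0].copy()[None],uv[:,1].copy()[None],cv2.INTER_LINEAR,borderValue=-1e3)[0]
        return v
    best=[]
    for x in np.arange(.545,.602,.001):
        for y in np.arange(-.245,-.185,.001):
            a,b=val(x,y,.0525),val(x,y,.0555);ok=(a>-500)&(b>-500)
            d=np.abs(b-a)[ok];best.append((np.minimum(d,25).mean() if ok.sum()>120 else 0,x,y,ok.sum()))
    best.sort(reverse=True);print(n,[tuple(np.round(b,4)) for b in best[:6]],'expected px',proj(c,(.573,-.215,.046)))
E
python3 pan.py
```

```text
[ 0.63257247 -0.2044308   0.21284161] 0.7271316508291358 33.325 [ 0.39  0.36 -0.16  1.42  0.06  1.36  1.96]
wrist [(np.float64(21.5667), np.float64(0.573), np.float64(-0.216), np.float64(360.0)), (np.float64(21.5283), np.float64(0.57), np.float64(-0.215), np.float64(360.0)), (np.float64(21.2026), np.float64(0.574), np.float64(-0.216), np.float64(360.0)), (np.float64(20.9888), np.float64(0.573), np.float64(-0.215), np.float64(360.0)), (np.float64(20.9078), np.float64(0.572), np.float64(-0.216), np.float64(360.0)), (np.float64(20.5302), np.float64(0.572), np.float64(-0.215), np.float64(360.0))] expected px [[254.99387053 116.93520454]]
scene [(np.float64(13.4181), np.float64(0.574), np.float64(-0.215), np.float64(360.0)), (np.float64(13.2577), np.float64(0.574), np.float64(-0.214), np.float64(360.0)), (np.float64(13.2344), np.float64(0.575), np.float64(-0.214), np.float64(360.0)), (np.float64(13.2093), np.float64(0.575), np.float64(-0.215), np.float64(360.0)), (np.float64(13.1788), np.float64(0.574), np.float64(-0.216), np.float64(360.0)), (np.float64(13.0921), np.float64(0.573), np.float64(-0.215), np.float64(360.0))] expected px [[308.3520699  219.90825967]]
```

The pan centre is (0.573, -0.2155), with both cameras agreeing. I'll lower the tin over it.

Call:
servo_tool --commands '[[[0, 0, 0, 0, 30, -1, 55], [0, 0, 0, 20, 60.5, -1.7, 55], [0, 0, 0, 65, 60.5, -1.7, 55], [0, 0, 0, 105, 60.5, -1.7, 55], [0, 0, 0, 130, 60.5, -1.7, 55]]]'

```text
time: 34.05
position: [0.5717, -0.2165, 0.0805]
tool_rot: [-1.322, 1.132, 1.326]
ft_force: [-1.2, 0.2, -0.7]
grip_width: 0.726
```

Call:
servo_tool --commands '[[[0, 0, 0, 0, 0, 0, 55], [0, 0, 0, 0, 0, 0, 55], [0, 0, 0, 0, 0, 0, 55], [0, 0, 0, 0, 0, 0, 55]]]'

```text
time: 34.55
position: [0.5737, -0.2172, 0.0838]
tool_rot: [-1.326, 1.13, 1.322]
ft_force: [0.7, 0.3, -1.6]
grip_width: 0.729
```

```bash
python3 - <<'E'
from h import *
p,R,s=tool();t=np.array([.5725,-.2155,.0537]);print(p,s['grip_width'],s['ft_force'],((t-p)@R*1000).round(2))
E
```

```text
[ 0.57365742 -0.21724141  0.08376189] 0.7290504738409491 [ 0.65711426  0.29703428 -1.5539716 ] [30.06  0.92  1.93]
```

Call:
servo_tool --commands '[[[0, 0, 0, 8, 1, 1.9, 55], [0, 0, 0, 16, 1, 1.9, 55], [0, 0, 0, 22, 1, 1.9, 55], [0, 0, 0, 25, 1, 1.9, 55], [0, 0, 0, 27, 1, 1.9, 55]]]'

```text
time: 35.17
position: [0.5716, -0.2153, 0.0553]
tool_rot: [-1.324, 1.131, 1.324]
ft_force: [0.4, 0.5, -1.1]
grip_width: 0.726
```

Call:
servo_tool --commands '[[[0, 0, 0, 0.5, 0, 0, 55], [0, 0, 0, 1, 0, 0, 55], [0, 0, 0, 1.5, 0, 0, 55]]]'

```text
time: 35.55
position: [0.5718, -0.2154, 0.0542]
tool_rot: [-1.324, 1.131, 1.324]
ft_force: [0.7, 0.2, -0.9]
grip_width: 0.729
```

Call:
servo_tool --commands '[[[0, 0, 0, 0.4, 0, 0, 55], [0, 0, 0, 0.8, 0, 0, 55], [0, 0, 0, 0.8, 0, 0, 55]]]'

```text
time: 35.92
position: [0.5718, -0.2153, 0.0537]
tool_rot: [-1.324, 1.131, 1.324]
ft_force: [-1.8, 0.6, 2.6]
grip_width: 0.728
```

Call:
servo_tool --commands '[[[0, 0, 0, 0.3, 0, 0, 55], [0, 0, 0, 0.6, 0, 0, 55], [0, 0, 0, 0.6, 0, 0, 55]]]'

```text
time: 36.3
position: [0.5719, -0.2154, 0.0537]
tool_rot: [-1.325, 1.131, 1.323]
ft_force: [-1.9, 0.5, 6.4]
grip_width: 0.727
```

The tin has touched the pan at the expected height. I'll relieve the force and open.

Call:
servo_tool --commands '[[[0, 0, 0, -0.6, 0, 0, 55], [0, 0, 0, -1.0, 0, 0, 62], [0, 0, 0, -1.0, 0, 0, 66], [0, 0, 0, -1.0, 0, 0, 72], [0, 0, 0, -1.0, 0, 0, 80]]]'

```text
time: 36.92
position: [0.5715, -0.2152, 0.0533]
tool_rot: [-1.324, 1.131, 1.324]
ft_force: [-0.1, -0.0, 0.4]
grip_width: 0.868
```

Call:
servo_tool --commands '[[[0, 0, 0, 0, 0, 0, 87], [0, 0, 0, 0, 0, 0, 87], [0, 0, 0, -3, 0, 0, 87], [0, 0, 0, -15, 0, 0, 87], [0, 0, 0, -35, 0, 0, 87]]]'

```text
time: 37.55
position: [0.5714, -0.2152, 0.0895]
tool_rot: [-1.323, 1.131, 1.325]
ft_force: [0.0, 0.0, 0.3]
grip_width: 0.999
```

Call:
servo_tool --commands '[[[0, 0, 0, -40, 0, 0, 87], [0, 0, 0, -80, -20, 0, 87], [0, 0, 0, -110, -50, 0, 87], [0, 0, 0, -120, -62, 0, 87], [0, 0, 0, -120, -62, 0, 87]]]'

```text
time: 38.17
position: [0.6343, -0.2052, 0.2111]
tool_rot: [-1.327, 1.128, 1.322]
ft_force: [0.0, 0.2, -0.0]
grip_width: 1.0
```

Call:
servo_tool --commands '[[[0, 0, 0, 0, 0, 0, 87], [0, 0, 0, 0, 0, 0, 87], [0, 0, 0, 0, 0, 0, 87]]]'

```text
time: 38.55
position: [0.6322, -0.2058, 0.2083]
tool_rot: [-1.323, 1.132, 1.324]
ft_force: [0.1, -0.0, -0.7]
grip_width: 0.999
```

```bash
python3 - <<'E'
from h import *
import cv2
p,R,s=tool();print(p,s['time'],s['ft_force'])
for n in('wrist','scene'):
    c=vision.camera_info(n);im=vision.get_image(n);cv2.imwrite(f'pics/fin_{n}.png',im[:,:,::-1])
    m=cv2.inRange(cv2.cvtColor(im,cv2.COLOR_RGB2HSV),(14,90,60),(32,255,255))
    k=proj(c,(.573,-.2155,.062))[0].astype(int);w=np.zeros_like(m);cv2.circle(w,tuple(int(v) for v in k),70 if n=='wrist' else 30,255,-1);m&=w
    h=np.vstack([q for q in cv2.findContours(m,cv2.RETR_EXTERNAL,cv2.CHAIN_APPROX_NONE)[0] if len(q)>12]);e=cv2.fitEllipse(cv2.convexHull(h))
    f=K(c)*.064/((np.array([.573,-.2155,.062])-c['pose'][:3,3])@c['pose'][:3,2])
    print(n,e,'centre',ray(c,e[0],.062).round(4),'expected dia px',f.round(1))
E
```

```text
[ 0.63219001 -0.20582347  0.20825305] 38.55 [ 0.08711036 -0.01263743 -0.68733651]
wrist ((256.1848449707031, 117.47862243652344), (66.44341278076172, 68.2869873046875), 4.955598831176758) centre [ 0.5721 -0.2151  0.062 ] expected dia px 68.3
scene ((308.88897705078125, 217.4070587158203), (18.33991813659668, 22.23114013671875), 95.36090087890625) centre [ 0.5696 -0.2174  0.062 ] expected dia px 22.8
```

The tin is flat, and the wrist view puts its centre within 1 mm of the pan's. Last, a numeric check of the stack in the scene view.

```bash
python3 - <<'E'
from h import *
import cv2
c=vision.camera_info('scene');im=cv2.imread('pics/fin_scene.png')[:,:,::-1].copy()
hsv=cv2.cvtColor(im,cv2.COLOR_RGB2HSV);m=cv2.inRange(hsv,(14,90,60),(32,255,255))
A=(.6352,.1065)
for z in(.074,.09):
    k=proj(c,(*A,z))[0];print(z,'expected top lid',k.round(1))
th=np.linspace(0,6.283,90)
for z in(.066,.070,.074,.078,.082,.090):
    best=max((sum(int(m[int(round(v)),int(round(u))]) for u,v in proj(c,np.c_[x+.026*np.cos(th),y+.026*np.sin(th),0*th+z]))/255/90,x,y) for x in np.arange(A[0]-.006,A[0]+.007,.002) for y in np.arange(A[1]-.006,A[1]+.007,.002));print(z,np.round(best,3))
y0,x0=int(k[1])-4,int(k[0])-14
for r in range(y0-6,y0+36):print(r,''.join('#' if m[r,q] else ('o' if hsv[r,q,2]>150 and hsv[r,q,1]<50 else '.') for q in range(x0-8,x0+38)))
E
```

```text
0.074 expected top lid [227.7 160.5]
0.09 expected top lid [227.3 156.7]
0.066 [0.589 0.641 0.106]
0.07 [0.644 0.641 0.11 ]
0.074 [0.644 0.641 0.108]
0.078 [0.644 0.637 0.106]
0.082 [0.644 0.633 0.102]
0.09 [0.389 0.629 0.1  ]
146 o...............oo...oo.................######
147 o..............ooo......................######
148 oo............oo.o......................######
149 oo............o.................o.......######
150 ooo..........oo.....................o.oo######
151 ooo.........oo....o..................oo.######
152 oooo.......oo.......................oo..######
153 oooo.......o......o.................oo..######
154 ooooo.....oo..........#######......oo...######
155 ooooo....oo........############...oo.oo.######
156 oooooo..oo.......###############..ooooo.######
157 oooooo..o.......#####.oooo..####.oooooo.######
158 ooooooooo......####.oooooooo.###oo.oooo..#####
159 ooooooooo......###.oooooooooo.#.ooooooo....###
160 oooooo...oooo.####.oooooooooo.#oo.ooooo......#
161 ooooooo.......o###.oooooooooo#.o.oooooo.......
162 ooooooo.........###ooooooooo..ooooooooo.......
163 oo
[... 568 characters left out ...]
.........###........ooooooooo.o......
175 ...........o.................oooooooo.o.......
176 ..........oo......#..........ooooooooo........
177 ..........oo...##.###........ooooooo.o........
178 ..........oo....#####........oooooo.o.........
179 ..........o......#######.....ooooooo..........
180 ...................#######....oooo.o..........
181 .......................#.....oooo.o...........
182 ............................ooooooo...........
183 ............................o.oo.o............
184 ...........................o..................
185 ..........................oo....o.............
186 ..........................o....o..............
187 .........................oo...o...............
```

```bash
python3 -c "
from bench import close_job,ctrl
print(ctrl.get_state()['time']);print(close_job())"
```

```text
38.65
the job is handed in; nothing more can be done
None
```

The lowest tin is on the balance pan, lid up, released with the gripper clear, and the job was handed in at 38.65 s of the allowed 64 s.

**Drawing out:** It took several presses.
- The first two slipped off the lid's edge without moving the tin, because I had placed that edge too far out. The lowest tin's lid took up to about 19 N, over the suggested 17 N but well under the 45 N that dents it.
- The tip also pushed the dispenser's front wall with about 9 N in one press.
- A corrected press drew the tin about 43 mm before slipping. A flat press then brought it the rest of the way, to 50 mm in front of the mouth.

**Placing:** I gripped it at 18 N and lowered it slowly. It touched the pan at the expected height with about 6 N before I released it.

**Last checks:**
- **Tin on the pan:** the wrist camera puts its centre about 1 mm from the pan centre, and its round outline fits a tin lying flat. The scene camera says about 4 mm, but there the tin is only about 22 pixels wide.
- **Tins in the chute:** the top tin's paper disc is where it should be after dropping exactly one tin height. This came from pixel positions only, as my 12 picture views were used up.
- **Not confirmed:** I did not check directly that each of the lower tins lies flat. The new lowest tin may also peep about 1 mm out of the mouth. I did not re-measure the bystander objects, though I saw no sign of touching any.

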